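Sound-check a batch of speakers on the test stands

ROBOT

A 7-joint arm with a two-finger parallel gripper is mounted at the origin on the work surface. World frame = base frame: x ahead of the robot, y to its left, z up, the work surface at z = 0. Lengths are in m, angles in rad, forces in N, time in s.
With the tool pointing down it reaches from about 0.425 to 0.925 m from the base axis. Payload 6.8 kg.
Tool frame: the origin (TCP) lies between the finger pads; the fingertips stand r.tips_ahead ahead of it and the grasp point (between the pads) lies 5 mm behind it (r.tips_ahead is the distance from the TCP to the fingertips, in m); z points along the fingers, y is the line along which they close (so a half turn about z gives the same grasp; the last joint's range is limited). The gripper opens to 85 mm and grips with 20 to 120 N. Pads are 22 mm wide; open, the fingers measure 114 mm over their backs; the gripper's body (76 mm by 85 mm) begins 54 mm behind the grasp point. The pads swing forward as they close: fully open they stand 13 mm farther back than shut.
Start: joints at [1.103, 0.477, 0.022, 1.555, -0.011, 1.109, -0.083], TCP at [0.238, -0.632, 0.245] pointing down, gripper open.
Joint ranges: [-2.96, 2.96], [-0.34, 2.1], [-1.41, 1.46], [0.24, 2.44], [-1.37, 4.51], [0.17, 1.92], [-2.96, 2.96]. Speed limits (rad/s): [2.39, 2.39, 3.14, 3.14, 3.14, 3.14, 3.14].

INTERFACE

Orientations are given as a rotation vector (axis times angle).
In Python, from bench import r gives the robot as it stands.
- The arm moves only by the tool move_arm, never from a script. Its argument "rows" is one flat list of numbers, 4 for each row, row after row: the shift along the tool's x, y, z in cm, then the turn about the tool's z in degrees. In form: [tx, ty, tz, twist, tx, ty, tz, twist, ...]. A call has 1 to 10 rows; each row is the pose to reach, as a shift and turn from the pose commanded when the call began, along the tool's axes at that moment; what a row does not reach only later rows make up. A row lasts 1/8 s, in which the tool goes at most 62.5 mm and 10.7 degrees, less where a joint would pass 70% of its speed; a pose out of reach is approached as far as the arm can. A call with a gripper value outside its range is refused whole. "fingers" is the opening, from 0 (shut) to 1 (fully open), set as the call begins (left out, the last holds). The fingers move at their own pace and stop on an object; "newtons" is the grip in N (left out, the last holds). Time passes only in rows, so rows that repeat a pose let the fingers close. It gives the time, the measured TCP pose, the force, the opening and the grip force at its end, in the units of the state.
- r.get_obs(): the state, without advancing time (a new reading comes with each control period).
- r.grab_frame(name): name is "side" or "top"; returns the picture (420x560x3 uint8, blue, green, red); there is no depth.
- r.camera_params(name): a dict with "fx", "fy", "cx", "cy" (pixels), "world_from_camera" (4x4, takes a point from camera to world coordinates). Camera axes: x right, y down, z forward; pixel columns grow to the right and rows downward; lengths in m; the calibration is good to about 2 mm. A picture is of the moment at which its call begins. camera_params takes no time and is no camera call.
- r.hand_in(): hands the job in; it is judged then, once.
The state is a dict: "clock": time; "joints": joint angles; "qvel": joint speeds; "tau": joint torques, N m; "tcp_pos": TCP position; "orientation": TCP orientation; "contact_force": force on the tool from outside, world axes, zero at the start; "moment": the same for the moment, N m; "grip_width": finger opening in m; "gripper_force": force on a finger pad.
Only numpy, scipy, OpenCV 4.12 (cv2) and the standard library are available. Lean on these libraries where they do the work, as an engineer would, in place of code of your own. Each camera call takes 0.05 s, during which the arm holds its last target. There are 200 camera calls.

TASK

Sound-check this batch: stand every speaker upright and centred on top of a narrow orange test stand of its own, then, with all of them up there, hold the red test button fully down for two seconds, and afterwards put all the speakers standing upright into the blue packing tray. The grilles dent, so grip gently, 20 N at the most, and set the speakers down softly on the stands; leave the other things on the bench alone.

Things in the scene. Friction and masses are not known exactly. Their poses are not given: they have to be found in the camera images.
- speaker0: a black round speaker, a light ring on its flat top: upright cylinder 56 mm in diameter, 72 mm high, 0.2 to 0.4 kg, bottom-heavy. Origin: centre of its underside; z up. Starts upright on the bench, in a row nearer the robot than the stands. Three or four of speaker0 to 3 are present. The grille dents if a fingertip presses it with much over 20 N; 8 to 12 N of grip carries it safely
- speaker1: a black round speaker, a light ring on its flat top: upright cylinder 56 mm in diameter, 72 mm high, 0.2 to 0.4 kg, bottom-heavy. Origin: centre of its underside; z up. Starts upright on the bench, in a row nearer the robot than the stands. Three or four of speaker0 to 3 are present. The grille dents if a fingertip presses it with much over 20 N; 8 to 12 N of grip carries it safely
- speaker2: a black round speaker, a light ring on its flat top: upright cylinder 56 mm in diameter, 72 mm high, 0.2 to 0.4 kg, bottom-heavy. Origin: centre of its underside; z up. Starts upright on the bench, in a row nearer the robot than the stands. Three or four of speaker0 to 3 are present. The grille dents if a fingertip presses it with much over 20 N; 8 to 12 N of grip carries it safely
- speaker3: a black round speaker, a light ring on its flat top: upright cylinder 56 mm in diameter, 72 mm high, 0.2 to 0.4 kg, bottom-heavy. Origin: centre of its underside; z up. Starts upright on the bench, in a row nearer the robot than the stands. Three or four of speaker0 to 3 are present. The grille dents if a fingertip presses it with much over 20 N; 8 to 12 N of grip carries it safely
- stand0_top (a point): centre of the flat upper face of a test stand, 60 mm above the bench; z up. The face is an orange disc of only 36 mm diameter, narrower than a speaker, on a thin stem with a 76 mm foot plate 10 mm thick. Fixed. The four stands form a row across the bench, at least 105 mm apart, and which height is where changes
- stand1_top (a point): centre of the flat upper face of a test stand, 75 mm above the bench; z up. The face is an orange disc of only 36 mm diameter, narrower than a speaker, on a thin stem with a 76 mm foot plate 10 mm thick. Fixed. The four stands form a row across the bench, at least 105 mm apart, and which height is where changes
- stand2_top (a point): centre of the flat upper face of a test stand, 90 mm above the bench; z up. The face is an orange disc of only 36 mm diameter, narrower than a speaker, on a thin stem with a 76 mm foot plate 10 mm thick. Fixed. The four stands form a row across the bench, at least 105 mm apart, and which height is where changes
- stand3_top (a point): centre of the flat upper face of a test stand, 105 mm above the bench; z up. The face is an orange disc of only 36 mm diameter, narrower than a speaker, on a thin stem with a 76 mm foot plate 10 mm thick. Fixed. The four stands form a row across the bench, at least 105 mm apart, and which height is where changes
- tray: the blue packing tray: a square open tray, 172 x 172 mm outside, 162 x 162 mm inside, walls 28 mm high and 5 mm thick, floor 5 mm thick, 0.9 kg, loose on the bench. Origin: centre of its underside; x and y along its sides, z up. It has room for four speakers in two rows of two (centres 42 mm from the middle along x and y)
- test_button_top (a point): centre of the top of the red round test button, 40 mm in diameter, in a black housing fixed to the bench at the left; z up
- test_button (a joint): travel of the test button in m: 0 released, 0.008 fully down; it springs back, and fully down takes about 5 N
- screwdriver: a screwdriver lying between the robot and the speakers, about 30 mm thick; not part of the job, leave it alone. Origin: its underside's middle (screwdriver: near its middle; it lies along x)
- tape_roll: a roll of amber tape lying flat, 60 mm across, 22 mm high; not part of the job, leave it alone. Origin: its underside's middle
- end_cap: a flat grey plastic cap, 52 mm across, 12 mm high; not part of the job, leave it alone. Origin: its underside's middle
- bench_brush: a wooden hand brush, 200 mm long, 42 mm high; not part of the job, leave it alone. Origin: its underside's middle
- drink_bottle: a green drink bottle, 64 mm across, 150 mm high, standing beyond the stands; not part of the job, leave it alone. Origin: its underside's middle
- screw_dish: a small steel dish, 90 mm across, 30 mm high; not part of the job, leave it alone. Origin: its underside's middle
- charger_block: a black charger block, 75 x 45 x 30 mm; not part of the job, leave it alone. Origin: its underside's middle

How it is judged:
On the way, in this order (a step that is already met when the one before it is completed fails the run):
1. every speaker stands upright, centred on a stand of its own, let go (((horizontal distance between speaker0 and stand0_top below 0.012 m and z of speaker0 in the frame of stand0_top between -0.005 and 0.005 m) or (horizontal distance between speaker0 and stand1_top below 0.012 m and z of speaker0 in the frame of stand1_top between -0.005 and 0.005 m) or (horizontal distance between speaker0 and stand2_top below 0.012 m and z of speaker0 in the frame of stand2_top between -0.005 and 0.005 m) or (horizontal distance between speaker0 and stand3_top below 0.012 m and z of speaker0 in the frame of stand3_top between -0.005 and 0.005 m)) and angle between each of speaker0, speaker1, speaker2, speaker3's own z axis and vertical below 0.08 rad and ((horizontal distance between speaker1 and stand0_top below 0.012 m and z of speaker1 in the frame of stand0_top between -0.005 and 0.005 m) or (horizontal distance between speaker1 and stand1_top below 0.012 m and z of speaker1 in the frame of stand1_top between -0.005 and 0.005 m) or (horizontal distance between speaker1 and stand2_top below 0.012 m and z of speaker1 in the frame of stand2_top between -0.005 and 0.005 m) or (horizontal distance between speaker1 and stand3_top below 0.012 m and z of speaker1 in the frame of stand3_top between -0.005 and 0.005 m)) and ((horizontal distance between speaker2 and stand0_top below 0.012 m and z of speaker2 in the frame of stand0_top between -0.005 and 0.005 m) or (horizontal distance between speaker2 and stand1_top below 0.012 m and z of speaker2 in the frame of stand1_top between -0.005 and 0.005 m) or (horizontal distance between speaker2 and stand2_top below 0.012 m and z of speaker2 in the frame of stand2_top between -0.005 and 0.005 m) or (horizontal distance between speaker2 and stand3_top below 0.012 m and z of speaker2 in the frame of stand3_top between -0.005 and 0.005 m)) and ((horizontal distance between speaker3 and stand0_top below 0.012 m and z of speaker3 in the frame of stand0_top between -0.005 and 0.005 m) or (horizontal distance between speaker3 and stand1_top below 0.012 m and z of speaker3 in the frame of stand1_top between -0.005 and 0.005 m) or (horizontal distance between speaker3 and stand2_top below 0.012 m and z of speaker3 in the frame of stand2_top between -0.005 and 0.005 m) or (horizontal distance between speaker3 and stand3_top below 0.012 m and z of speaker3 in the frame of stand3_top between -0.005 and 0.005 m)) and contact force between the fingers and speaker0 below 0.2 N and contact force between the fingers and speaker1 below 0.2 N and contact force between the fingers and speaker2 below 0.2 N and contact force between the fingers and speaker3 below 0.2 N), for 0.3 s.
2. the test button is held down for at least 1.5 s while all the speakers stand on their stands (value of joint test_button above 0.006 m and ((horizontal distance between speaker0 and stand0_top below 0.012 m and z of speaker0 in the frame of stand0_top between -0.005 and 0.005 m) or (horizontal distance between speaker0 and stand1_top below 0.012 m and z of speaker0 in the frame of stand1_top between -0.005 and 0.005 m) or (horizontal distance between speaker0 and stand2_top below 0.012 m and z of speaker0 in the frame of stand2_top between -0.005 and 0.005 m) or (horizontal distance between speaker0 and stand3_top below 0.012 m and z of speaker0 in the frame of stand3_top between -0.005 and 0.005 m)) and angle between each of speaker0, speaker1, speaker2, speaker3's own z axis and vertical below 0.08 rad and ((horizontal distance between speaker1 and stand0_top below 0.012 m and z of speaker1 in the frame of stand0_top between -0.005 and 0.005 m) or (horizontal distance between speaker1 and stand1_top below 0.012 m and z of speaker1 in the frame of stand1_top between -0.005 and 0.005 m) or (horizontal distance between speaker1 and stand2_top below 0.012 m and z of speaker1 in the frame of stand2_top between -0.005 and 0.005 m) or (horizontal distance between speaker1 and stand3_top below 0.012 m and z of speaker1 in the frame of stand3_top between -0.005 and 0.005 m)) and ((horizontal distance between speaker2 and stand0_top below 0.012 m and z of speaker2 in the frame of stand0_top between -0.005 and 0.005 m) or (horizontal distance between speaker2 and stand1_top below 0.012 m and z of speaker2 in the frame of stand1_top between -0.005 and 0.005 m) or (horizontal distance between speaker2 and stand2_top below 0.012 m and z of speaker2 in the frame of stand2_top between -0.005 and 0.005 m) or (horizontal distance between speaker2 and stand3_top below 0.012 m and z of speaker2 in the frame of stand3_top between -0.005 and 0.005 m)) and ((horizontal distance between speaker3 and stand0_top below 0.012 m and z of speaker3 in the frame of stand0_top between -0.005 and 0.005 m) or (horizontal distance between speaker3 and stand1_top below 0.012 m and z of speaker3 in the frame of stand1_top between -0.005 and 0.005 m) or (horizontal distance between speaker3 and stand2_top below 0.012 m and z of speaker3 in the frame of stand2_top between -0.005 and 0.005 m) or (horizontal distance between speaker3 and stand3_top below 0.012 m and z of speaker3 in the frame of stand3_top between -0.005 and 0.005 m))), for 1.5 s.
At the end, for the whole second after the job is handed in: every speaker stands upright (within 0.08 rad) on the floor of the tray, its centre within 70 mm of the tray's middle along both sides, at rest and let go (x of speaker0 in the frame of tray between -0.07 and 0.07 m and y of speaker0 in the frame of tray between -0.07 and 0.07 m and z of speaker0 in the frame of tray between 0 and 0.012 m and angle between each of speaker0, speaker1, speaker2, speaker3's own z axis and vertical below 0.08 rad and linear speed of each of speaker0, speaker1, speaker2, speaker3 below 0.02 m/s and x of speaker1 in the frame of tray between -0.07 and 0.07 m and y of speaker1 in the frame of tray between -0.07 and 0.07 m and z of speaker1 in the frame of tray between 0 and 0.012 m and x of speaker2 in the frame of tray between -0.07 and 0.07 m and y of speaker2 in the frame of tray between -0.07 and 0.07 m and z of speaker2 in the frame of tray between 0 and 0.012 m and x of speaker3 in the frame of tray between -0.07 and 0.07 m and y of speaker3 in the frame of tray between -0.07 and 0.07 m and z of speaker3 in the frame of tray between 0 and 0.012 m and contact force between the fingers and speaker0 below 0.2 N and contact force between the fingers and speaker1 below 0.2 N and contact force between the fingers and speaker2 below 0.2 N and contact force between the fingers and speaker3 below 0.2 N); the robot touches nothing.
It fails at once if a speaker's grille is squeezed: more than 25 N on it from a fingertip (50 N from both together) (contact force between the fingers and speaker0 above 50 N or contact force between the fingers and speaker1 above 50 N or contact force between the fingers and speaker2 above 50 N or contact force between the fingers and speaker3 above 50 N).
It fails at once if a speaker is set down hard on a stand (over 40 N) (contact force between any of speaker0, speaker1, speaker2, speaker3 and stand0 above 40 N or contact force between any of speaker0, speaker1, speaker2, speaker3 and stand1 above 40 N or contact force between any of speaker0, speaker1, speaker2, speaker3 and stand2 above 40 N or contact force between any of speaker0, speaker1, speaker2, speaker3 and stand3 above 40 N).
It fails at once if a bystander is moved by more than 40 mm (distance of any of screwdriver, tape_roll, end_cap, bench_brush, drink_bottle, screw_dish, charger_block from where it was at the start of the episode above 0.04 m).
Of speaker0, speaker1, speaker2, speaker3 only 3 to 4 are there at a start; the rules pass over those that are not, and their reading is None.
At some moment in a run one of tray may be knocked a few centimetres aside while the robot is not near it.
It also fails if it takes over 210 s, if anything falls off the work surface, if the arm or the gripper's body presses on something with over 40 N, if the wrist force passes 120 N, or if a joint passes its speed limit or range.

## Working session

There is one attempt and no reset: what is moved stays moved. The work goes in short steps, Python scripts to look and compute and a tool call to move; the robot and the scene stay as the last step left them, time stands still between calls to the robot, and variables do not carry over. Pictures are saved under pics/ and viewed, at most 14 in all, crops included, and the job is handed in when it is done.

Besides the shell and the picture viewer there is one more tool, called in YAML: its name, and indented under it one key for each argument. move_arm: Moves the arm, as the interface text tells. Its arguments: {"type":"object","properties":{"rows":{"type":"array"},"fingers":{"type":"number"},"newtons":{"type":"number"}},"required":["rows"]}

```bash
ls; mkdir -p pics
python3 - <<'E'
from bench import r
import cv2,numpy as np
o=r.get_obs();print({k:np.round(v,3) for k,v in o.items()}, r.tips_ahead)
for n in("top","side"):
    cv2.imwrite(f"pics/{n}0.png",r.grab_frame(n)); c=r.camera_params(n);print(n,c["fx"],c["cx"],c["cy"],np.round(c["world_from_camera"],3))
E
```

```text
pics
{'clock': np.float64(0.0), 'joints': array([ 1.103,  0.478,  0.022,  1.556, -0.012,  1.109, -0.083]), 'qvel': array([ 0.002, -0.001, -0.   ,  0.002,  0.   , -0.   ,  0.   ]), 'tau': array([-0.0000e+00, -5.9644e+01,  1.6080e+00, -2.8119e+01,  1.2000e-02,
        9.0000e-03,  0.0000e+00]), 'tcp_pos': array([ 0.237, -0.631,  0.244]), 'orientation': array([-3.089e+00, -5.620e-01,  1.000e-03]), 'contact_force': array([-0.035, -0.041, -0.786]), 'moment': array([ 0.053, -0.004,  0.005]), 'gripper_force': np.float64(0.0), 'grip_width': np.float64(0.085)} 0.014
top 497.06011920593056 278.48685852770706 215.18999756684147 [[ 0.042 -0.973  0.227  0.277]
 [-0.999 -0.043  0.003 -0.058]
 [ 0.007 -0.226 -0.974  1.38 ]
 [ 0.     0.     0.     1.   ]]
side 415.00835166657663 275.7812011155685 212.92646474975288 [[-0.874 -0.289  0.389 -0.   ]
 [-0.485  0.535 -0.692  0.941]
 [-0.008 -0.794 -0.608  1.011]
 [ 0.     0.     0.     1.   ]]
```

View pics/top0.png

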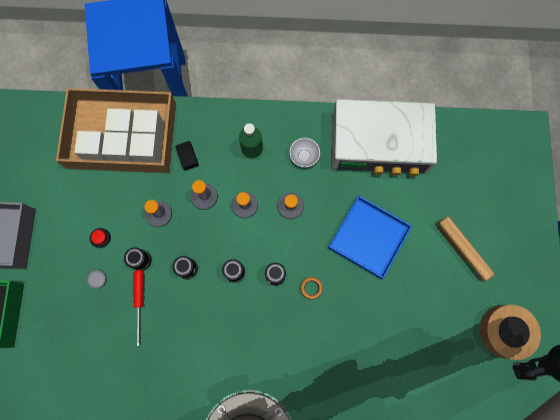

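View pics/side0.png

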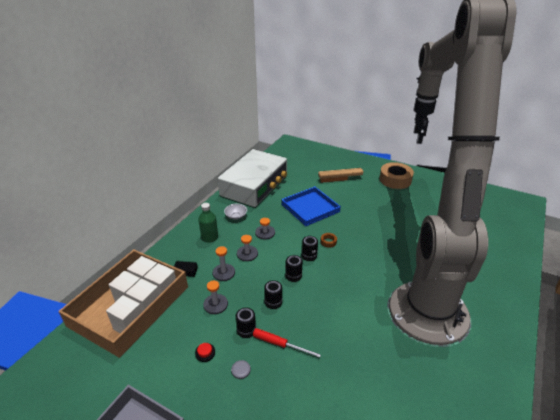

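Four speakers (top view: about (136,258), (184,266), (233,270), (275,273)), orange stand discs at (151,207), (199,187), (243,200), (291,201), red button (99,237), rotated blue tray (370,237). The screwdriver touches the view of the left-most speaker. Looking closer for segmentation.

Run:
```python
import cv2,numpy as np
a=cv2.imread("pics/top0.png")[170:310,75:325]; a=cv2.resize(a,None,fx=3.2,fy=3.2,interpolation=cv2.INTER_NEAREST)
cv2.imwrite("pics/c0.png",a)
b=cv2.imread("pics/side0.png")[210:365,190:350]; cv2.imwrite("pics/c1.png",cv2.resize(b,None,fx=3.8,fy=3.8,interpolation=cv2.INTER_NEAREST))
```

```text
(no output)
```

View pics/c0.png

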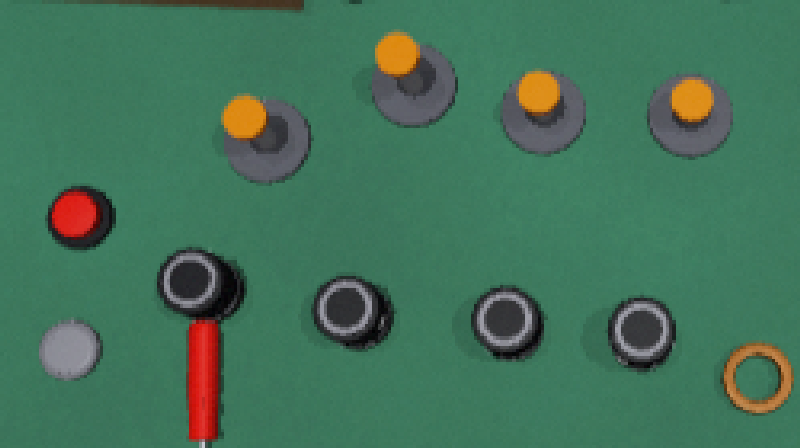

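View pics/c1.png

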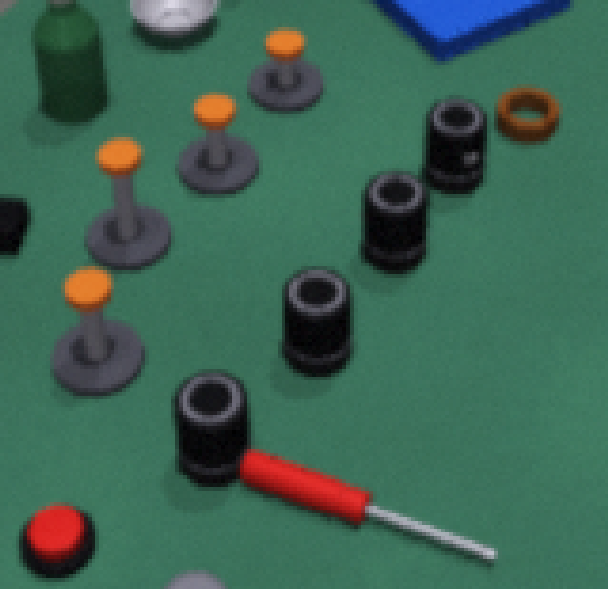

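The crops show the light rings and the discs clearly in both views, so I can segment on colour. In the top view the stand feet and the discs are separated.

```bash
cat > vis.py <<'E'
from bench import r
import cv2,numpy as np
def ray(n,uv):
    c=r.camera_params(n);T=np.array(c["world_from_camera"])
    d=T[:3,:3]@np.array([(uv[0]-c["cx"])/c["fx"],(uv[1]-c["cy"])/c["fy"],1.]);return T[:3,3],d
def plane(n,uv,z):
    o,d=ray(n,uv);return (o+d*(z-o[2])/d[2])
def tri(a,b):
    (o1,d1),(o2,d2)=ray("top",a),ray("side",b)
    s=np.linalg.lstsq(np.c_[d1,-d2],o2-o1,rcond=None)[0];p,q=o1+d1*s[0],o2+d2*s[1]
    return (p+q)/2,np.linalg.norm(p-q)
def blobs(m,amin,amax):
    out=[]
    for c in cv2.findContours(m.astype(np.uint8)*255,cv2.RETR_EXTERNAL,cv2.CHAIN_APPROX_NONE)[0]:
        f=np.zeros(m.shape,np.uint8);cv2.drawContours(f,[c],-1,1,-1);M=cv2.moments(f,True)
        if amin<=M["m00"]<=amax: out.append((M["m10"]/M["m00"],M["m01"]/M["m00"],M["m00"]))
    return out
def masks(im):
    h=cv2.cvtColor(im,cv2.COLOR_BGR2HSV).astype(int);H,S,V=h[...,0],h[...,1],h[...,2]
    return dict(orange=(H>5)&(H<22)&(S>200)&(V>190),red=((H<4)|(H>176))&(S>180)&(V>150),ring=(S<45)&(V>105),blue=(H>100)&(H<125)&(S>150)&(V>80))
def show(im,n):
    m=masks(im)
    for k,a in dict(orange=(30,300),red=(60,400),ring=(60,500),blue=(500,9000)).items():
        print(n,k,[tuple(np.round(b,1).tolist()) for b in blobs(m[k],*a)])
E
python3 - <<'E'
from vis import *
for n in("top","side"): show(cv2.imread(f"pics/{n}0.png"),n)
im=cv2.imread("pics/top0.png");print(im[266,170:200].tolist())
E
```

```text
top orange [(150.8, 206.3, 128.0), (290.5, 200.7, 117.0), (242.7, 198.4, 123.0), (198.6, 186.5, 123.0)]
top red [(137.5, 288.2, 283.0), (97.6, 236.5, 152.0)]
top ring [(280.6, 414.7, 82.0), (137.5, 326.5, 76.0), (95.7, 278.9, 256.0), (275.0, 272.5, 222.0), (232.1, 269.1, 221.0), (182.4, 265.7, 217.0), (133.6, 257.0, 214.0), (291.0, 212.9, 99.0), (245.0, 212.1, 98.0), (201.7, 203.7, 84.0), (248.9, 128.2, 96.0)]
top blue [(370.0, 236.7, 3890.0), (129.7, 40.6, 6585.0)]
side orange [(212.6, 285.1, 60.0), (221.0, 250.4, 45.0), (246.1, 238.4, 39.0), (264.5, 220.8, 31.0)]
side red [(204.1, 348.7, 130.0), (269.6, 336.5, 215.0)]
side ring [(140.1, 402.5, 209.0), (240.3, 368.4, 242.0), (303.5, 349.5, 95.0), (481.9, 233.4, 258.0), (235.3, 210.3, 260.0), (181.9, 218.6, 363.0), (474.4, 161.4, 371.0)]
side blue [(25.3, 325.2, 3148.0), (310.7, 205.3, 1368.0)]
[[79, 105, 51], [82, 105, 54], [47, 59, 35], [43, 40, 39], [95, 89, 88], [161, 151, 150], [105, 100, 98], [49, 46, 45], [48, 45, 44], [50, 49, 48], [50, 48, 46], [50, 48, 48], [47, 46, 44], [49, 48, 48], [49, 45, 43], [51, 48, 48], [50, 48, 47], [51, 48, 49], [51, 49, 49], [136, 127, 126], [162, 151, 151], [54, 52, 50], [54, 50, 52], [13, 9, 12], [11, 11, 8], [8, 12, 10], [50, 47, 46], [48, 62, 30], [78, 98, 50], [86, 111, 57]]
```

Run:
```python
from vis import *
np.set_printoptions(precision=4,suppress=True)
ot=[(150.8,206.3),(198.6,186.5),(242.7,198.4),(290.5,200.7)];os_=[(212.6,285.1),(221,250.4),(246.1,238.4),(264.5,220.8)]
for a,b in zip(ot,os_):
    p,e=tri(a,b);h=min([.06,.075,.09,.105],key=lambda h:abs(h-p[2]));print("stand",p,e,h,plane("top",a,h),"side",plane("side",b,h))
side=cv2.imread("pics/side0.png");h=cv2.cvtColor(side,cv2.COLOR_BGR2HSV)
rs=[b for b in blobs((h[...,1]<60)&(h[...,2]>80),40,200)];rs=[b for b in rs if 230<b[0]<320 and 230<b[1]<330]
print(rs)
for a in[(133.6,257),(182.4,265.7),(232.1,269.1),(275,272.5)]:
    p=plane("top",a,.072);q=plane("top",a,.072);print("spk",p)
for b in rs:print(" side",plane("side",b,.072))
print("btn",tri((97.6,236.5),(204.1,348.7)))
for n,uv in[("cap",(95.7,278.9)),("drv",(137.5,288.2)),("tape",(312,288)),("dish",(304,153)),("bottle",(249,128))]:print(n,plane("top",uv,.15 if n=="bottle" else .02))
# tray: outer contour corners (walls 28mm) rim
im=cv2.imread("pics/top0.png");m=masks(im)["blue"].astype(np.uint8)*255;m[:,:300]=0
c=max(cv2.findContours(m,0,2)[0],key=cv2.contourArea);box=cv2.approxPolyDP(cv2.convexHull(c),8,True)[:,0];print(box.tolist())
P=np.array([plane("top",b,.028) for b in box]);print(P,P.mean(0),np.linalg.norm(P-np.roll(P,1,0),axis=1))
```

```text
stand [0.5872 0.2886 0.0854] 0.00041358670921871123 0.09 [0.5863 0.2875 0.09  ] side [0.5841 0.2918 0.09  ]
stand [0.6437 0.1625 0.0995] 0.0008957611741329044 0.105 [0.6426 0.1618 0.105 ] side [0.6393 0.1672 0.105 ]
stand [0.6238 0.045  0.0695] 0.0010942989455061366 0.075 [0.6229 0.0448 0.075 ] side [0.6196 0.0502 0.075 ]
stand [ 0.627  -0.0858  0.0545] 0.001248422919685253 0.06 [ 0.6261 -0.0855  0.06  ] side [ 0.6227 -0.08    0.06  ]
[(244.69811320754718, 314.32704402515725, 159.0), (272.91603053435114, 286.19083969465646, 131.0), (252.30555555555554, 252.375, 72.0), (242.68333333333334, 249.16666666666666, 60.0), (270.27272727272725, 231.2, 55.0)]
spk [0.4509 0.3238 0.072 ]
spk [0.4334 0.193  0.072 ]
spk [0.4301 0.0617 0.072 ]
spk [ 0.426  -0.0516  0.072 ]
 side [0.4503 0.326  0.072 ]
 side [0.4324 0.1953 0.072 ]
 side [0.5657 0.0973 0.072 ]
 side [0.6023 0.0993 0.072 ]
 side [ 0.5673 -0.0259  0.072 ]
btn (array([0.5107, 0.4451, 0.019 ]), np.float64(0.00011505914532807084))
cap [0.3936 0.4353 0.02  ]
drv [0.3734 0.3192 0.02  ]
tape [ 0.3941 -0.1537  0.02  ]
dish [ 0.7811 -0.1201  0.02  ]
bottle [0.7963 0.0335 0.15  ]
[[358, 195], [411, 225], [381, 279], [328, 248]]
[[ 0.6596 -0.2759  0.028 ]
 [ 0.5794 -0.4241  0.028 ]
 [ 0.4257 -0.3398  0.028 ]
 [ 0.5046 -0.1942  0.028 ]] [ 0.5423 -0.3085  0.028 ] [0.1752 0.1685 0.1753 0.1656]
```

Stands left to right are 90, 105, 75 and 60 mm, with the triangulated heights in agreement (the rim bias is a uniform −5 mm). The tray measures 172 mm, as specified. Now I move off and turn the tool to world axes.

move_arm:
  rows: [36.3, -21.7, 0, 20.6, 36.3, -21.7, 0, 20.6, 36.3, -21.7, 0, 20.6, 36.3, -21.7, 0, 20.6, 36.3, -21.7, 0, 20.6, 36.3, -21.7, 0, 20.6, 36.3, -21.7, 0, 20.6, 36.3, -21.7, 0, 20.6, 36.3, -21.7, 0, 20.6, 36.3, -21.7, 0, 20.6]
  fingers: 1

```text
clock: 1.35
tcp_pos: [0.4998, -0.3025, 0.2451]
orientation: [3.141, -0.004, -0.001]
contact_force: [-0.6, 0.0, 0.6]
grip_width: 0.0853
gripper_force: 0.0
```

move_arm:
  rows: [-1, -6, 3, 0, -3, -12, 6, 0, -5, -18, 9, 0, -7.3, -25.2, 9.5, 0, -7.3, -25.2, 9.5, 0, -7.3, -25.2, 9.5, 0, -7.3, -25.2, 9.5, 0, -7.3, -25.2, 9.5, 0]
  newtons: 10

```text
clock: 2.35
tcp_pos: [0.4285, -0.0505, 0.1505]
orientation: [3.141, -0.004, 0.001]
contact_force: [-0.4, -0.8, 0.1]
grip_width: 0.0855
gripper_force: 0.0
```

move_arm:
  rows: [-0.2, 0, 4, 0, -0.2, 0, 7, 0, -0.2, 0, 9, 0, -0.2, 0, 10.8, 0, -0.2, 0, 10.8, 0, -0.2, 0, 10.8, 0]

```text
clock: 3.1
tcp_pos: [0.4265, -0.0495, 0.0428]
orientation: [3.141, -0.001, 0.001]
contact_force: [-0.3, -0.1, 0.0]
grip_width: 0.0853
gripper_force: 0.0
```

move_arm:
  rows: [0, 0, 0, 0, 0, 0, 0, 0, 0, 0, 0, 0, 0, 0, 0, 0, 0, 0, 0, 0, 0, 0, 0, 0]
  fingers: 0.55
  newtons: 10

```text
clock: 3.85
tcp_pos: [0.4265, -0.0491, 0.043]
orientation: [3.141, -0.0, 0.002]
contact_force: [-1.1, -0.6, 4.9]
grip_width: 0.0556
gripper_force: 20.4
```

move_arm:
  rows: [0, 0, -2, 0, 0, 0, -5, 0, 0, 0, -9, 0, 3, 0.5, -10, 0, 8, 1.4, -10, 0, 13, 2.3, -10, 0, 17, 3, -10, 0, 19.9, 3.5, -10, 0, 19.9, 3.5, -10, 0, 19.9, 3.5, -10, 0]

```text
clock: 5.1
tcp_pos: [0.6237, -0.0837, 0.1418]
orientation: [-3.141, -0.001, 0.003]
contact_force: [-0.2, -0.3, -2.6]
grip_width: 0.0551
gripper_force: 22.9
```

Run:
```python
from vis import *
a=r.grab_frame("top")[150:290,210:350];b=r.grab_frame("side")[150:290,210:350]
cv2.imwrite("pics/h1.png",cv2.resize(np.hstack([a,b]),None,fx=2.8,fy=2.8))
```

```text
(no output)
```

View pics/h1.png

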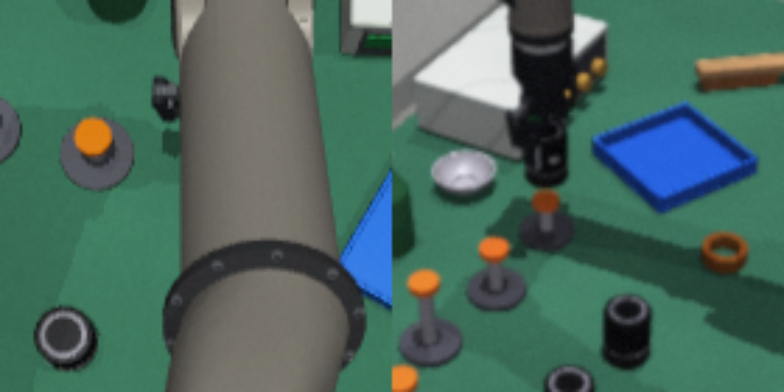

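The held speaker stands straight above its stand in the side view (at about (545,160) of the composite, disc at (545,203)). Lowering slowly.

move_arm:
  rows: [0.2, 0.1, 1.2, 0, 0.2, 0.1, 2.2, 0, 0.2, 0.1, 3, 0, 0.2, 0.1, 3.3, 0, 0.2, 0.1, 3.4, 0, 0.2, 0.1, 3.5, 0, 0.2, 0.1, 3.6, 0, 0.2, 0.1, 3.7, 0, 0.2, 0.1, 3.8, 0, 0.2, 0.1, 3.8, 0]

```text
clock: 6.45
tcp_pos: [0.6269, -0.0849, 0.1042]
orientation: [3.142, 0.0, -0.0]
contact_force: [0.2, -0.0, -3.0]
grip_width: 0.0557
gripper_force: 22.9
```

move_arm:
  rows: [-0.1, 0, 0.05, 0, -0.1, 0, 0.1, 0, -0.1, 0, 0.15, 0, -0.1, 0, 0.15, 0]

```text
clock: 6.95
tcp_pos: [0.626, -0.0849, 0.1032]
orientation: [3.142, 0.0, 0.0]
contact_force: [-1.7, -0.4, 2.1]
grip_width: 0.0557
gripper_force: 23.2
```

move_arm:
  rows: [0, 0, 0, 0, 0, 0, 0, 0, 0, 0, 0, 0, 0, 0, 0, 0, 0, 0, -2, 0, 0, 0, -6, 0, 0, 0, -10, 0, 0, 0, -12, 0, 0, 0, -12, 0]
  fingers: 1

```text
clock: 8.07
tcp_pos: [0.6274, -0.0849, 0.226]
orientation: [3.141, 0.0, 0.008]
contact_force: [0.2, -0.3, 0.3]
grip_width: 0.0858
gripper_force: 0.0
```

move_arm:
  rows: [-4, -4, 0, 0, -8, -8, 0, 0, -12, -12, 0, 0, -16, -14.6, 0, 0, -19.6, -14.6, 2, 0, -19.6, -14.6, 6, 0, -19.6, -14.6, 7, 0, -19.6, -14.6, 7, 0, -19.6, -14.6, 7, 0]

```text
clock: 9.2
tcp_pos: [0.431, 0.0612, 0.1537]
orientation: [-3.141, 0.0, -0.002]
contact_force: [0.7, -0.4, 0.2]
grip_width: 0.0854
gripper_force: 0.0
```

Run:
```python
from vis import *
a=r.grab_frame("top");b=r.grab_frame("side");show(a,"top")
print(plane("top",(290.5,200.7),.06))
for B in blobs(masks(a)["ring"],150,260):print(plane("top",B,.072),plane("top",B,.132))
cv2.imwrite("pics/h2.png",cv2.resize(np.hstack([a[150:290,220:360],b[150:290,210:350]]),None,fx=2.8,fy=2.8))
```

```text
top orange [(150.8, 206.2, 127.0), (242.7, 198.4, 122.0), (198.6, 186.5, 123.0)]
top red [(137.5, 288.4, 288.0), (97.6, 236.5, 152.0)]
top ring [(281.6, 414.7, 82.0), (137.5, 326.5, 76.0), (95.7, 278.9, 256.0), (133.6, 257.1, 214.0), (158.5, 220.8, 85.0), (202.0, 203.5, 94.0), (247.3, 209.5, 138.0), (291.4, 193.8, 214.0), (248.8, 128.2, 98.0)]
top blue [(370.0, 236.8, 3902.0), (130.4, 41.1, 6710.0)]
[ 0.62611855 -0.0854666   0.06      ]
[0.38920119 0.41651286 0.072     ] [0.38404394 0.39474391 0.132     ]
[0.4507289 0.3237353 0.072    ] [0.44274956 0.30622179 0.132     ]
[ 0.64240461 -0.0869425   0.072     ] [ 0.62563366 -0.08561942  0.132     ]
```

View pics/h2.png

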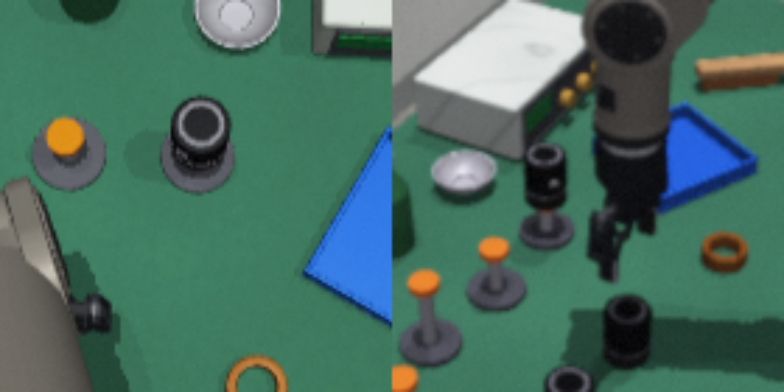

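The first speaker stands upright on the 60 mm stand, its ring measured within 1 mm of the disc. Going on with the next.

move_arm:
  rows: [-0.1, 0, 4, 0, -0.1, 0, 7, 0, -0.1, 0, 9, 0, -0.1, 0, 11.1, 0, -0.1, 0, 11.1, 0, -0.1, 0, 11.1, 0]

```text
clock: 10.05
tcp_pos: [0.4297, 0.0612, 0.0426]
orientation: [-3.141, -0.0, -0.002]
contact_force: [0.1, -0.7, 0.6]
grip_width: 0.0856
gripper_force: 0.0
```

move_arm:
  rows: [0, 0, 0, 0, 0, 0, 0, 0, 0, 0, 0, 0, 0, 0, 0, 0, 0, 0, 0, 0, 0, 0, 0, 0]
  fingers: 0.63

```text
clock: 10.8
tcp_pos: [0.4296, 0.0613, 0.0426]
orientation: [-3.141, -0.0, -0.003]
contact_force: [-1.6, -0.1, 5.8]
grip_width: 0.0559
gripper_force: 20.2
```

move_arm:
  rows: [0, 0, -2, 0, 0, 0, -5, 0, 0, 0, -9, 0, 3, 0.3, -11, 0, 8, 0.7, -11, 0, 13, 1.2, -11, 0, 17, 1.6, -11, 0, 19.2, 1.6, -11, 0, 19.2, 1.6, -11, 0, 19.2, 1.6, -11, 0]

```text
clock: 12.05
tcp_pos: [0.6195, 0.0452, 0.1513]
orientation: [3.141, 0.001, -0.003]
contact_force: [-0.6, -0.2, -3.3]
grip_width: 0.0556
gripper_force: 23.2
```

move_arm:
  rows: [0.1, 0, 1.2, 0, 0.1, 0, 2.2, 0, 0.1, 0, 2.8, 0, 0.1, 0, 3, 0, 0.1, 0, 3.1, 0, 0.1, 0, 3.2, 0, 0.1, 0, 3.3, 0, 0.1, 0, 3.35, 0, 0.1, 0, 3.4, 0, 0.1, 0, 3.4, 0]

```text
clock: 13.3
tcp_pos: [0.622, 0.0452, 0.1178]
orientation: [-3.142, -0.0, -0.0]
contact_force: [0.5, 0.0, -2.9]
grip_width: 0.0558
gripper_force: 23.3
```

move_arm:
  rows: [0, 0, 0.05, 0, 0, 0, 0.1, 0, 0, 0, 0.1, 0]

```text
clock: 13.68
tcp_pos: [0.6221, 0.0451, 0.1177]
orientation: [3.141, 0.0, 0.001]
contact_force: [-3.2, -1.2, 5.9]
grip_width: 0.0558
gripper_force: 23.9
```

Contact. Release, rise, go to the next speaker at (0.433, 0.194).

move_arm:
  rows: [0, 0, 0, 0, 0, 0, 0, 0, 0, 0, 0, 0, 0, 0, 0, 0, 0, 0, -2, 0, 0, 0, -6, 0, 0, 0, -10, 0, 0, 0, -11, 0, 0, 0, -11, 0]
  fingers: 1

```text
clock: 14.8
tcp_pos: [0.6223, 0.0452, 0.2281]
orientation: [-3.141, -0.0, -0.003]
contact_force: [-0.3, 0.9, -0.4]
grip_width: 0.0857
gripper_force: 0.0
```

move_arm:
  rows: [-4, -4, 0, 0, -8, -8, 0, 0, -12, -12, 0, 0, -16, -14.9, 0, 0, -18.9, -14.9, 2, 0, -18.9, -14.9, 6, 0, -18.9, -14.9, 8, 0, -18.9, -14.9, 8, 0, -18.9, -14.9, 8, 0]

```text
clock: 15.92
tcp_pos: [0.433, 0.1941, 0.147]
orientation: [3.142, 0.0, -0.0]
contact_force: [-0.1, 0.7, -0.1]
grip_width: 0.086
gripper_force: 0.0
```

Run:
```python
from vis import *
a=r.grab_frame("top")
for B in blobs(masks(a)["ring"],150,260):print(B,plane("top",B,.072),plane("top",B,.147))
```

```text
(279.45454545454544, 411.5187165775401, 187.0) [ 0.0827922  -0.07766989  0.072     ] [ 0.09391325 -0.07654767  0.147     ]
(95.72200772200772, 278.81081081081084, 259.0) [0.38935151 0.41644125 0.072     ] [0.38289633 0.38923418 0.147     ]
(291.412037037037, 193.76388888888889, 216.0) [ 0.64261225 -0.08698829  0.072     ] [ 0.62163665 -0.08533181  0.147     ]
(240.99547511312218, 191.24886877828055, 221.0) [0.64366698 0.05086042 0.072     ] [0.62263092 0.0446135  0.147     ]
```

Second is on at (0.6226, 0.0446), the disc at (0.622, 0.045). Third one.

move_arm:
  rows: [0, 0, 4, 0, 0, 0, 7, 0, 0, 0, 9, 0, 0, 0, 10.4, 0, 0, 0, 10.4, 0, 0, 0, 10.4, 0]

```text
clock: 16.73
tcp_pos: [0.4336, 0.1944, 0.0436]
orientation: [-3.141, -0.0, -0.002]
contact_force: [0.9, 0.3, 0.1]
grip_width: 0.0853
gripper_force: 0.0
```

move_arm:
  rows: [0, 0, 0, 0, 0, 0, 0, 0, 0, 0, 0, 0, 0, 0, 0, 0, 0, 0, 0, 0, 0, 0, 0, 0]
  fingers: 0.63

```text
clock: 17.48
tcp_pos: [0.4333, 0.1942, 0.0434]
orientation: [-3.141, -0.0, -0.002]
contact_force: [-0.9, 0.0, 7.2]
grip_width: 0.0553
gripper_force: 20.4
```

move_arm:
  rows: [0, 0, -3, 0, 0, 0, -7, 0, 0, 0, -11, 0, 3, 0.5, -14, 0, 8, 1, -14, 0, 13, 2, -14, 0, 18, 2.8, -14, 0, 20.9, 3.1, -14, 0, 20.9, 3.1, -14, 0, 20.9, 3.1, -14, 0]

```text
clock: 18.73
tcp_pos: [0.6406, 0.1634, 0.182]
orientation: [3.141, 0.001, -0.003]
contact_force: [-0.5, -0.5, -1.9]
grip_width: 0.0552
gripper_force: 23.3
```

move_arm:
  rows: [0, 0, 1.2, 0, 0, 0, 2.2, 0, 0, 0, 2.8, 0, 0, 0, 3, 0, 0, 0, 3.1, 0, 0, 0, 3.2, 0, 0, 0, 3.3, 0, 0, 0, 3.35, 0, 0, 0, 3.4, 0, 0, 0, 3.4, 0]

```text
clock: 19.98
tcp_pos: [0.6419, 0.1632, 0.1488]
orientation: [-3.142, -0.0, 0.0]
contact_force: [-0.0, 0.5, -2.5]
grip_width: 0.0555
gripper_force: 23.3
```

move_arm:
  rows: [0, 0, 0.05, 0, 0, 0, 0.1, 0, 0, 0, 0.1, 0]

```text
clock: 20.35
tcp_pos: [0.6421, 0.1632, 0.1486]
orientation: [-3.142, -0.0, -0.001]
contact_force: [-3.0, -1.2, 5.3]
grip_width: 0.056
gripper_force: 23.7
```

move_arm:
  rows: [0, 0, 0, 0, 0, 0, 0, 0, 0, 0, 0, 0, 0, 0, 0, 0, 0, 0, -2, 0, 0, 0, -6, 0, 0, 0, -10, 0, 0, 0, -11, 0, 0, 0, -11, 0]
  fingers: 1

```text
clock: 21.48
tcp_pos: [0.6423, 0.1633, 0.2593]
orientation: [-3.141, -0.0, -0.004]
contact_force: [-0.5, -0.2, 0.8]
grip_width: 0.0856
gripper_force: 0.0
```

move_arm:
  rows: [-4, -4, 0, 0, -8, -8, 0, 0, -12, -12, 0, 0, -16, -16.1, 0, 0, -19.2, -16.1, 3, 0, -19.2, -16.1, 8, 0, -19.2, -16.1, 11, 0, -19.2, -16.1, 11, 0, -19.2, -16.1, 11, 0]

```text
clock: 22.6
tcp_pos: [0.4502, 0.3244, 0.1484]
orientation: [-3.141, -0.0, -0.0]
contact_force: [1.4, 0.2, 1.1]
grip_width: 0.0857
gripper_force: 0.0
```

Run:
```python
from vis import *
a=r.grab_frame("top")
for B in blobs(masks(a)["ring"],150,260):print(B,plane("top",B,.072),plane("top",B,.177))
```

```text
(160.87570621468927, 215.5084745762712, 177.0) [0.56632261 0.26261094 0.072     ] [0.54308035 0.2368686  0.177     ]
(291.4331797235023, 193.73271889400922, 217.0) [ 0.64270298 -0.08704276  0.072     ] [ 0.61332986 -0.08471932  0.177     ]
(240.99547511312218, 191.24886877828055, 221.0) [0.64366698 0.05086042 0.072     ] [0.61421649 0.04211474 0.177     ]
(193.98222222222222, 178.53333333333333, 225.0) [0.67417349 0.18190357 0.072     ] [0.64227432 0.1626394  0.177     ]
```

Third on at (0.6423, 0.1626). The fourth.

move_arm:
  rows: [0, 0, 4, 0, 0, 0, 7, 0, 0, 0, 9, 0, 0, 0, 10.5, 0, 0, 0, 10.5, 0, 0, 0, 10.5, 0]

```text
clock: 23.4
tcp_pos: [0.4506, 0.3247, 0.0438]
orientation: [-3.141, -0.0, -0.002]
contact_force: [-0.0, 0.4, -0.2]
grip_width: 0.0854
gripper_force: 0.0
```

move_arm:
  rows: [0, 0, 0, 0, 0, 0, 0, 0, 0, 0, 0, 0, 0, 0, 0, 0, 0, 0, 0, 0, 0, 0, 0, 0]
  fingers: 0.63

```text
clock: 24.15
tcp_pos: [0.4503, 0.3243, 0.0435]
orientation: [-3.141, -0.0, -0.001]
contact_force: [-0.7, -1.6, 6.7]
grip_width: 0.0557
gripper_force: 20.5
```

move_arm:
  rows: [0, 0, -3, 0, 0, 0, -7, 0, 0, 0, -11, 0, 3, 0.5, -12, 0, 7, 1.5, -12, 0, 11, 2.8, -12, 0, 13.6, 3.5, -12, 0, 13.6, 3.5, -12, 0, 13.6, 3.5, -12, 0, 13.6, 3.5, -12, 0]

```text
clock: 25.4
tcp_pos: [0.5845, 0.2899, 0.1626]
orientation: [-3.142, -0.003, 0.002]
contact_force: [0.4, -1.0, -2.4]
grip_width: 0.056
gripper_force: 23.2
```

move_arm:
  rows: [0, 0.1, 1, 0, 0, 0.1, 1.9, 0, 0, 0.1, 2.4, 0, 0, 0.1, 2.6, 0, 0, 0.1, 2.7, 0, 0, 0.1, 2.8, 0, 0, 0.1, 2.9, 0, 0, 0.1, 2.95, 0, 0, 0.1, 3, 0, 0, 0.1, 3, 0]

```text
clock: 26.65
tcp_pos: [0.586, 0.2882, 0.1335]
orientation: [-3.142, -0.0, -0.001]
contact_force: [-2.7, -1.7, 5.5]
grip_width: 0.0555
gripper_force: 23.7
```

move_arm:
  rows: [0, 0, 0, 0, 0, 0, 0, 0, 0, 0, 0, 0, 0, 0, 0, 0, 0, 0, -2, 0, 0, 0, -6, 0, 0, 0, -10, 0, 0, 0, -11, 0, 0, 0, -11, 0]
  fingers: 1

```text
clock: 27.78
tcp_pos: [0.5862, 0.2883, 0.2442]
orientation: [-3.141, -0.0, -0.003]
contact_force: [0.2, -0.3, -0.1]
grip_width: 0.0855
gripper_force: 0.0
```

move_arm:
  rows: [-2, -5, 0, 0, -4, -10, 0, 0, -7.5, -15.8, 0, 0, -7.5, -15.8, 3, 0, -7.5, -15.8, 8, 0, -7.5, -15.8, 12, 0, -7.5, -15.8, 15, 0, -7.5, -15.8, 15, 0, -7.5, -15.8, 15, 0]
  fingers: 0

```text
clock: 28.9
tcp_pos: [0.511, 0.4464, 0.0934]
orientation: [-3.141, -0.0, -0.0]
contact_force: [0.5, -0.4, -0.7]
grip_width: 0.0003
gripper_force: 0.0
```

Run:
```python
from vis import *
a=r.grab_frame("top");b=r.grab_frame("side")
for B in blobs(masks(a)["ring"],150,260):print(B,plane("top",B,.072),plane("top",B,.162))
cv2.imwrite("pics/h3.png",np.hstack([cv2.resize(a[150:290,70:350],None,fx=2,fy=2.),cv2.resize(b[230:370,170:290],None,fx=2,fy=2.)]))
```

```text
(143.84140969162996, 199.19383259911893, 227.0) [0.60966125 0.31312469 0.072     ] [0.58675759 0.28758445 0.162     ]
(291.42325581395346, 193.8, 215.0) [ 0.64251143 -0.0870226   0.072     ] [ 0.61734765 -0.08503246  0.162     ]
(240.97727272727272, 191.28181818181818, 220.0) [0.64357151 0.05090453 0.072     ] [0.6183348 0.0434052 0.162    ]
(193.95089285714286, 178.51339285714286, 224.0) [0.67422673 0.18199402 0.072     ] [0.64688092 0.16547565 0.162     ]
```

View pics/h3.png

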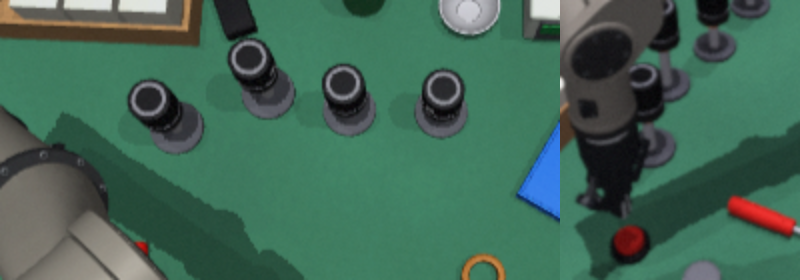

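All four speakers stand upright on their stands, and the closed gripper is above the red button (side view (630,243)). Descending until there is force.

move_arm:
  rows: [0, 0, 2, 0, 0, 0, 3.5, 0, 0, 0, 4.2, 0, 0, 0, 4.6, 0, 0, 0, 4.9, 0, 0, 0, 5.1, 0, 0, 0, 5.3, 0, 0, 0, 5.4, 0, 0, 0, 5.4, 0]

```text
clock: 30.12
tcp_pos: [0.5108, 0.4461, 0.0388]
orientation: [-3.142, -0.0, -0.0]
contact_force: [0.1, 0.6, -0.5]
grip_width: -0.0001
gripper_force: 0.0
```

move_arm:
  rows: [0, 0, 0.15, 0, 0, 0, 0.3, 0, 0, 0, 0.4, 0, 0, 0, 0.5, 0, 0, 0, 0.6, 0, 0, 0, 0.6, 0]

```text
clock: 30.88
tcp_pos: [0.511, 0.4463, 0.0329]
orientation: [-3.141, -0.0, -0.0]
contact_force: [-1.1, -0.7, 2.8]
grip_width: -0.0002
gripper_force: 1.8
```

move_arm:
  rows: [0, 0, 0.1, 0, 0, 0, 0.2, 0, 0, 0, 0.3, 0, 0, 0, 0.4, 0, 0, 0, 0.4, 0]

```text
clock: 31.5
tcp_pos: [0.511, 0.4463, 0.03]
orientation: [-3.141, -0.0, -0.001]
contact_force: [-2.2, -2.1, 14.0]
grip_width: 0.0
gripper_force: 6.4
```

14 N with the motion stopped, so the button is fully down. Holding.

move_arm:
  rows: [0, 0, 0.05, 0, 0, 0, 0.05, 0, 0, 0, 0.05, 0, 0, 0, 0.05, 0, 0, 0, 0.05, 0, 0, 0, 0.05, 0, 0, 0, 0.05, 0, 0, 0, 0.05, 0, 0, 0, 0.05, 0, 0, 0, 0.05, 0]

```text
clock: 32.75
tcp_pos: [0.5111, 0.4463, 0.03]
orientation: [-3.141, -0.0, -0.001]
contact_force: [-2.0, -2.8, 16.2]
grip_width: 0.0002
gripper_force: 7.9
```

move_arm:
  rows: [0, 0, 0, 0, 0, 0, 0, 0, 0, 0, 0, 0, 0, 0, 0, 0, 0, 0, 0, 0, 0, 0, 0, 0, 0, 0, 0, 0, 0, 0, 0, 0, 0, 0, 0, 0, 0, 0, 0, 0]

```text
clock: 34.0
tcp_pos: [0.511, 0.4463, 0.03]
orientation: [-3.142, -0.0, -0.001]
contact_force: [-2.5, -3.3, 15.6]
grip_width: 0.0003
gripper_force: 7.9
```

Run:
```python
from vis import *
a=r.grab_frame("top")
for B,h in zip(sorted(blobs(masks(a)["ring"],150,240)),[.162,.177,.147,.132]):print(B,plane("top",B,h))
m=masks(a)["blue"].astype(np.uint8)*255;m[:,:300]=0
c=max(cv2.findContours(m,0,2)[0],key=cv2.contourArea);box=cv2.approxPolyDP(cv2.convexHull(c),8,True)[:,0]
P=np.array([plane("top",b,.028) for b in box]);print(P,P.mean(0))
```

```text
(143.87719298245614, 199.2017543859649, 228.0) [0.5867409  0.28749203 0.162     ]
(193.92825112107624, 178.48430493273543, 223.0) [0.6423973  0.16278583 0.177     ]
(240.9909090909091, 191.28636363636363, 220.0) [0.62253033 0.04461931 0.147     ]
(291.4331797235023, 193.73271889400922, 217.0) [ 0.62591834 -0.08571508  0.132     ]
[[ 0.65957977 -0.27590938  0.028     ]
 [ 0.57941527 -0.42407145  0.028     ]
 [ 0.42571919 -0.33977514  0.028     ]
 [ 0.50462619 -0.19420509  0.028     ]] [ 0.5423351  -0.30849026  0.028     ]
```

The button was held for over 2.5 s with all speakers still centred. The tray has not moved: centre about (0.544, −0.311) after a 2 mm allowance for the near walls showing in the outline. Packing now; rising first, then to the 60 mm stand.

move_arm:
  rows: [0, 0, -5, 0, 0, 0, -11, 0, 0, 0, -17, 0, 0, 0, -22, 0, 2, 6, -22, 0, 4, 12, -22, 0, 5, 18, -22, 0, 7, 24, -22, 0, 8, 30, -22, 0, 9, 36, -22, 0]
  fingers: 1

```text
clock: 35.3
tcp_pos: [0.6006, 0.0838, 0.2475]
orientation: [3.141, 0.0, -0.002]
contact_force: [0.9, 0.9, -0.0]
grip_width: 0.0856
gripper_force: 0.0
```

move_arm:
  rows: [1, 6, 0, 0, 2, 12, 0, 0, 2.5, 17, 0, 0, 2.5, 17, 2, 0, 2.5, 17, 2, 0, 2.5, 17, 2, 0]

```text
clock: 36.05
tcp_pos: [0.6259, -0.0826, 0.2284]
orientation: [-3.141, -0.003, 0.001]
contact_force: [-0.7, 1.1, 0.7]
grip_width: 0.0854
gripper_force: 0.0
```

move_arm:
  rows: [0, 0.1, 4, 0, 0, 0.1, 8, 0, 0, 0.1, 10, 0, 0, 0.1, 12, 0, 0, 0.1, 12, 0, 0, 0.1, 12, 0]

```text
clock: 36.8
tcp_pos: [0.6269, -0.0848, 0.1094]
orientation: [3.141, 0.0, 0.003]
contact_force: [-0.4, 0.5, 0.0]
grip_width: 0.0852
gripper_force: 0.0
```

move_arm:
  rows: [0, 0, 0, 0, 0, 0, 0, 0, 0, 0, 0, 0, 0, 0, 0, 0, 0, 0, 0, 0, 0, 0, 0, 0]
  fingers: 0.63

```text
clock: 37.55
tcp_pos: [0.6266, -0.0849, 0.1093]
orientation: [3.141, 0.0, 0.002]
contact_force: [-2.1, 0.3, 5.4]
grip_width: 0.0557
gripper_force: 21.3
```

move_arm:
  rows: [0, 0, -2, 0, 0, 0, -5, 0, -1, 4, -6, 0, -2, 9, -6, 0, -3.5, 14, -6, 0, -5, 19, -6, 0, -6, 24, -6, 0, -6.6, 28.3, -6, 0, -6.6, 28.3, -6, 0, -6.6, 28.3, -6, 0]

```text
clock: 38.8
tcp_pos: [0.5601, -0.3671, 0.1686]
orientation: [-3.141, -0.001, -0.0]
contact_force: [0.3, 1.1, -2.8]
grip_width: 0.0557
gripper_force: 22.5
```

```bash
cat > tray.py <<'E'
from vis import *
def tray(tag=None):
    a=r.grab_frame("top");b=r.grab_frame("side");out=[]
    for n,im in(("top",a),("side",b)):
        m=masks(im)["blue"].astype(np.uint8)*255;m[:,:300 if n=="top" else 240]=0
        if n=="side":m[:170]=0
        c=max(cv2.findContours(m,0,2)[0],key=cv2.contourArea);box=cv2.approxPolyDP(cv2.convexHull(c),8,True)[:,0]
        P=np.array([plane(n,q,.028)[:2] for q in box]);print(n,np.round(P,3).tolist())
    if tag: cv2.imwrite(f"pics/{tag}.png",np.hstack([cv2.resize(a[150:310,260:440],None,fx=2.2,fy=2.2),cv2.resize(b[130:290,230:410],None,fx=2.2,fy=2.2)]))
    print("rings",[np.round([*plane("top",B,.077)[:2],B[2]],4).tolist() for B in blobs(masks(a)["ring"],150,240)])
E
python3 -c "
from tray import *;tray('t1')"
```

```text
top [[0.66, -0.276], [0.559, -0.413], [0.426, -0.34], [0.505, -0.194]]
side [[0.571, -0.415], [0.418, -0.306], [0.497, -0.165], [0.653, -0.272]]
rings [[0.5965, -0.0935, 195.0], [0.6086, 0.3115, 230.0], [0.6424, 0.0505, 222.0], [0.6728, 0.1809, 227.0]]
```

View pics/t1.png

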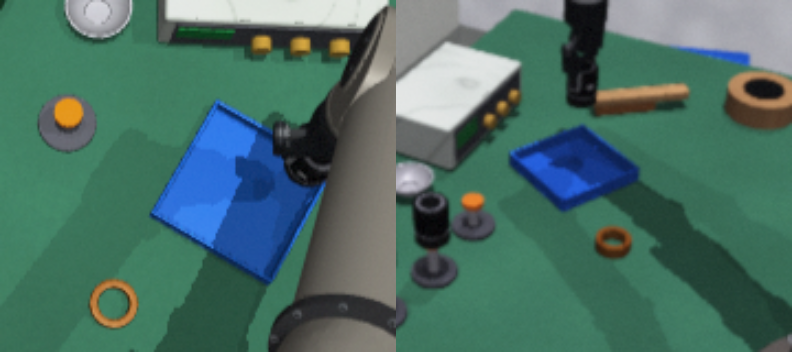

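The held speaker hangs over the tray's far-right half and the tray is unmoved. Lowering.

move_arm:
  rows: [0, 0, 3, 0, 0, 0, 6, 0, 0, 0, 8.5, 0, 0, 0, 10, 0, 0, 0, 10.8, 0, 0, 0, 11.1, 0, 0, 0, 11.2, 0, 0, 0, 11.3, 0, 0, 0, 11.4, 0, 0, 0, 11.5, 0]

```text
clock: 40.15
tcp_pos: [0.5603, -0.368, 0.0544]
orientation: [3.141, 0.0, 0.001]
contact_force: [-3.6, 2.6, 10.1]
grip_width: 0.0554
gripper_force: 23.6
```

move_arm:
  rows: [0, 0, 0, 0, 0, 0, 0, 0, 0, 0, 0, 0, 0, 0, 0, 0, 0, 0, -2, 0, 0, 0, -6, 0, 0, 0, -12, 0, 0, 0, -17, 0, 1, -6, -17, 0, 2, -12, -17, 0]
  fingers: 0.85

```text
clock: 41.4
tcp_pos: [0.5806, -0.2473, 0.226]
orientation: [3.14, -0.003, 0.006]
contact_force: [1.3, 0.8, -0.2]
grip_width: 0.0725
gripper_force: 0.0
```

move_arm:
  rows: [1, -6, 0, 0, 2, -12, 0, 0, 3, -18, 0, 0, 4, -24, 0, 0, 4.2, -29.2, 0, 0, 4.2, -29.2, 0, 0, 4.2, -29.2, 0, 0]
  fingers: 1

```text
clock: 42.28
tcp_pos: [0.6221, 0.0435, 0.2244]
orientation: [3.141, 0.0, 0.002]
contact_force: [-0.8, -0.3, -0.9]
grip_width: 0.0852
gripper_force: 0.0
```

```bash
python3 -c "
from tray import *;tray()"
```

```text
top [[0.66, -0.276], [0.579, -0.424], [0.426, -0.34], [0.505, -0.194]]
side [[0.653, -0.272], [0.595, -0.385], [0.425, -0.333], [0.501, -0.163]]
rings [[0.5598, -0.3694, 207.0], [0.6085, 0.3117, 226.0], [0.6727, 0.181, 216.0]]
```

move_arm:
  rows: [0, -0.1, 4, 0, 0, -0.1, 7, 0, 0, -0.1, 9, 0, 0, -0.1, 10, 0, 0, -0.1, 10, 0, 0, -0.1, 10, 0]

```text
clock: 43.12
tcp_pos: [0.6228, 0.0452, 0.1244]
orientation: [-3.141, -0.0, -0.003]
contact_force: [-0.5, -0.9, 0.1]
grip_width: 0.0853
gripper_force: 0.0
```

move_arm:
  rows: [0, 0, 0, 0, 0, 0, 0, 0, 0, 0, 0, 0, 0, 0, 0, 0, 0, 0, 0, 0, 0, 0, 0, 0]
  fingers: 0.63

```text
clock: 43.88
tcp_pos: [0.6224, 0.0452, 0.1241]
orientation: [-3.142, -0.0, -0.002]
contact_force: [-1.1, -0.1, 5.5]
grip_width: 0.0553
gripper_force: 21.2
```

move_arm:
  rows: [0, 0, -2, 0, 0, 0, -5, 0, 0, 5, -6, 0, -0.5, 11, -6, 0, -1, 17, -6, 0, -1.5, 23, -6, 0, -2.2, 29, -6, 0, -2.2, 33.7, -6, 0, -2.2, 33.7, -6, 0, -2.2, 33.7, -6, 0]

```text
clock: 45.12
tcp_pos: [0.5999, -0.2912, 0.1835]
orientation: [-3.141, -0.0, 0.0]
contact_force: [-0.1, 0.8, -3.4]
grip_width: 0.0554
gripper_force: 22.7
```

```bash
python3 -c "
from tray import *;tray()"
```

```text
top [[0.639, -0.265], [0.598, -0.318], [0.451, -0.294], [0.505, -0.194]]
side [[0.653, -0.272], [0.595, -0.385], [0.425, -0.333], [0.501, -0.163]]
rings [[0.5963, 0.0304, 197.0], [0.6085, 0.3116, 229.0], [0.6727, 0.181, 225.0]]
```

move_arm:
  rows: [0, 0.1, 4, 0, 0, 0.1, 8, 0, 0, 0.1, 10.5, 0, 0, 0.1, 11.8, 0, 0, 0.1, 12.3, 0, 0, 0.1, 12.6, 0, 0, 0.1, 12.7, 0, 0, 0.1, 12.8, 0, 0, 0.1, 12.9, 0, 0, 0.1, 12.95, 0]

```text
clock: 46.48
tcp_pos: [0.6001, -0.2929, 0.0542]
orientation: [3.141, 0.0, 0.0]
contact_force: [-0.6, 0.6, 0.6]
grip_width: 0.0552
gripper_force: 23.2
```

move_arm:
  rows: [0, 0, 0, 0, 0, 0, 0, 0, 0, 0, 0, 0, 0, 0, 0, 0, 0, 0, -2, 0, 0, 0, -6, 0, 0, 0, -12, 0, 0, 0, -17, 0, 0, -6, -20.5, 0, 1, -12, -20.5, 0]
  fingers: 0.85

```text
clock: 47.72
tcp_pos: [0.6105, -0.1778, 0.2638]
orientation: [3.139, -0.006, 0.011]
contact_force: [0.9, 0.5, 0.3]
grip_width: 0.0729
gripper_force: 0.0
```

move_arm:
  rows: [1, -6, 0, 0, 2, -12, 0, 0, 3, -18, 0, 0, 3.2, -24, 0, 0, 3.2, -30, 0, 0, 3.2, -33.6, 0, 0, 3.2, -33.6, 0, 0, 3.2, -33.6, 0, 0]
  fingers: 1

```text
clock: 48.72
tcp_pos: [0.6415, 0.1578, 0.2595]
orientation: [3.141, -0.001, 0.002]
contact_force: [-0.2, -0.0, -0.1]
grip_width: 0.0852
gripper_force: 0.0
```

```bash
python3 -c "
from tray import *;tray()"
```

```text
top [[0.66, -0.276], [0.579, -0.424], [0.426, -0.34], [0.505, -0.194]]
side [[0.653, -0.272], [0.595, -0.385], [0.425, -0.333], [0.497, -0.165]]
rings [[0.5598, -0.3694, 207.0], [0.6006, -0.2942, 204.0], [0.608, 0.3117, 218.0]]
```

move_arm:
  rows: [0, -0.4, 2, 0, 0, -0.4, 5, 0, 0, -0.4, 8, 0, 0, -0.4, 10.5, 0, 0, -0.4, 10.5, 0, 0, -0.4, 10.5, 0]

```text
clock: 49.58
tcp_pos: [0.6416, 0.1627, 0.1539]
orientation: [-3.141, 0.0, -0.001]
contact_force: [-0.1, -0.3, -0.0]
grip_width: 0.0853
gripper_force: 0.0
```

move_arm:
  rows: [0, 0, 0, 0, 0, 0, 0, 0, 0, 0, 0, 0, 0, 0, 0, 0, 0, 0, 0, 0, 0, 0, 0, 0]
  fingers: 0.63

```text
clock: 50.32
tcp_pos: [0.6419, 0.1631, 0.1547]
orientation: [-3.141, -0.0, -0.003]
contact_force: [-1.0, -0.1, 6.8]
grip_width: 0.0552
gripper_force: 21.4
```

move_arm:
  rows: [0, 0, -2, 0, 0, 0, -5, 0, -1, 5, -6, 0, -3, 11, -6, 0, -5, 16, -6, 0, -7, 21, -6, 0, -8.5, 26, -6, 0, -10, 31, -6, 0, -12, 36, -6, 0, -13.5, 41, -6, 0]

```text
clock: 51.58
tcp_pos: [0.5053, -0.2487, 0.2144]
orientation: [3.142, 0.0, 0.0]
contact_force: [0.5, -1.0, -2.3]
grip_width: 0.0552
gripper_force: 22.5
```

move_arm:
  rows: [-1, 4, 0, 0, -2.1, 7.9, 1, 0, -2.1, 7.9, 2, 0, -2.1, 7.9, 2, 0, -2.1, 7.9, 2, 0]

```text
clock: 52.2
tcp_pos: [0.4863, -0.3247, 0.1941]
orientation: [-3.141, -0.004, -0.001]
contact_force: [0.3, 0.7, -2.2]
grip_width: 0.0558
gripper_force: 22.6
```

```bash
python3 -c "
from tray import *;tray('t3')"
```

```text
top [[0.66, -0.276], [0.603, -0.383], [0.426, -0.34], [0.505, -0.194]]
side [[0.425, -0.333], [0.501, -0.163], [0.653, -0.272], [0.537, -0.4]]
rings [[0.6008, -0.2943, 206.0], [0.5971, -0.0935, 177.0], [0.5966, 0.0296, 183.0], [0.6086, 0.3116, 227.0], [0.6134, 0.1444, 150.0]]
```

View pics/t3.png

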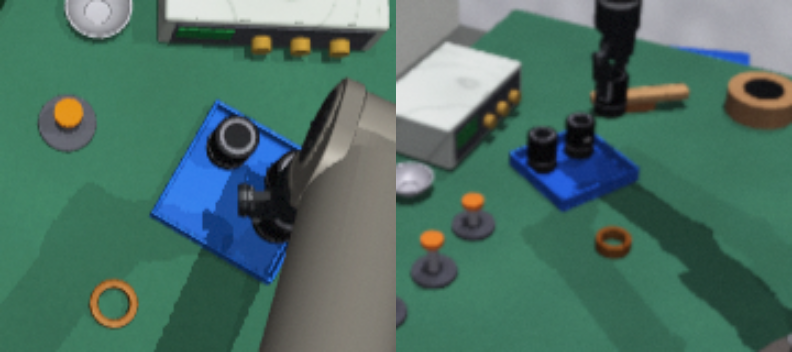

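Two speakers upright in the tray, the third held above the near-right corner; the tray is unmoved.

move_arm:
  rows: [0, 0.1, 4, 0, 0, 0.1, 8, 0, 0, 0.1, 11, 0, 0, 0.1, 12.6, 0, 0, 0.1, 13.2, 0, 0, 0.1, 13.5, 0, 0, 0.1, 13.7, 0, 0, 0.1, 13.8, 0, 0, 0.1, 13.9, 0, 0, 0.1, 13.95, 0]

```text
clock: 53.55
tcp_pos: [0.4856, -0.3273, 0.0547]
orientation: [3.141, 0.0, 0.001]
contact_force: [-1.9, 1.0, 8.0]
grip_width: 0.0556
gripper_force: 23.3
```

move_arm:
  rows: [0, 0, 0, 0, 0, 0, 0, 0, 0, 0, 0, 0, 0, 0, 0, 0, 0, 0, -2, 0, 0, 0, -6, 0, 0, 0, -12, 0, 0, 0, -17, 0, 0.5, -5, -19, 0, 1, -11, -19, 0]
  fingers: 0.85

```text
clock: 54.8
tcp_pos: [0.4965, -0.2174, 0.2464]
orientation: [3.14, -0.004, 0.007]
contact_force: [-0.1, 0.5, -0.1]
grip_width: 0.0726
gripper_force: 0.0
```

move_arm:
  rows: [1, -6, 0, 0, 2, -12, 0, 0, 3, -18, 0, 0, 4, -24, 0, 0, 5, -30, 0, 0, 6, -36, 0, 0, 7.5, -42, 0, 0, 9.1, -47.5, 0, 0, 9.1, -50.5, 0, 0, 9.1, -50.5, 0, 0]
  fingers: 1

```text
clock: 56.05
tcp_pos: [0.5849, 0.2915, 0.2437]
orientation: [-3.14, -0.008, 0.002]
contact_force: [-0.2, -1.4, -0.0]
grip_width: 0.0857
gripper_force: 0.0
```

```bash
python3 -c "
from tray import *;tray();print(r.get_obs()['tcp_pos'])"
```

```text
top [[0.66, -0.276], [0.579, -0.424], [0.426, -0.34], [0.505, -0.194]]
side [[0.653, -0.272], [0.595, -0.385], [0.425, -0.333], [0.501, -0.163]]
rings [[0.0861, -0.0754, 215.0], [0.4866, -0.3285, 215.0], [0.5598, -0.3694, 207.0], [0.6008, -0.2943, 206.0], [0.597, -0.0943, 162.0], [0.5958, 0.0296, 162.0]]
[0.58619676 0.28715019 0.24369303]
```

move_arm:
  rows: [0, -0.1, 3, 0, 0, -0.1, 6, 0, 0, -0.1, 9, 0, 0, -0.1, 10.4, 0, 0, -0.1, 10.4, 0, 0, -0.1, 10.4, 0]

```text
clock: 56.9
tcp_pos: [0.5871, 0.2889, 0.1414]
orientation: [-3.141, 0.001, -0.003]
contact_force: [0.1, 0.1, 0.3]
grip_width: 0.0851
gripper_force: 0.0
```

move_arm:
  rows: [0, 0, 0, 0, 0, 0, 0, 0, 0, 0, 0, 0, 0, 0, 0, 0, 0, 0, 0, 0, 0, 0, 0, 0]
  fingers: 0.63

```text
clock: 57.65
tcp_pos: [0.5868, 0.289, 0.141]
orientation: [-3.141, -0.0, -0.002]
contact_force: [-1.4, -1.0, 5.2]
grip_width: 0.0553
gripper_force: 21.3
```

move_arm:
  rows: [0, 0, -2, 0, 0, 0, -5, 0, 0, 4, -7, 0, -1, 9, -7, 0, -1.5, 15, -7, 0, -2, 21, -7, 0, -3, 27, -7, 0, -4, 33, -7, 0, -5, 39, -7, 0, -5.5, 45, -7, 0]

```text
clock: 58.9
tcp_pos: [0.5306, -0.1628, 0.211]
orientation: [3.142, 0.001, 0.001]
contact_force: [1.4, 0.6, -2.3]
grip_width: 0.0555
gripper_force: 22.6
```

move_arm:
  rows: [-0.3, 4.5, 0, 0, -0.6, 9.1, 0, 0, -0.6, 9.1, 1, 0, -0.6, 9.1, 1, 0, -0.6, 9.1, 1, 0, -0.6, 9.1, 1, 0]

```text
clock: 59.65
tcp_pos: [0.5259, -0.251, 0.2005]
orientation: [-3.141, -0.004, -0.001]
contact_force: [-0.1, -0.1, -1.8]
grip_width: 0.0555
gripper_force: 22.7
```

```bash
python3 -c "
from tray import *;tray('t4');print(r.get_obs()['tcp_pos'])"
```

```text
top [[0.556, -0.221], [0.519, -0.271], [0.472, -0.263], [0.505, -0.194]]
side [[0.425, -0.333], [0.501, -0.163], [0.653, -0.272], [0.598, -0.383]]
rings [[0.5968, -0.0939, 163.0], [0.5948, 0.0303, 155.0]]
[ 0.52569765 -0.25144102  0.20041769]
```

View pics/t4.png

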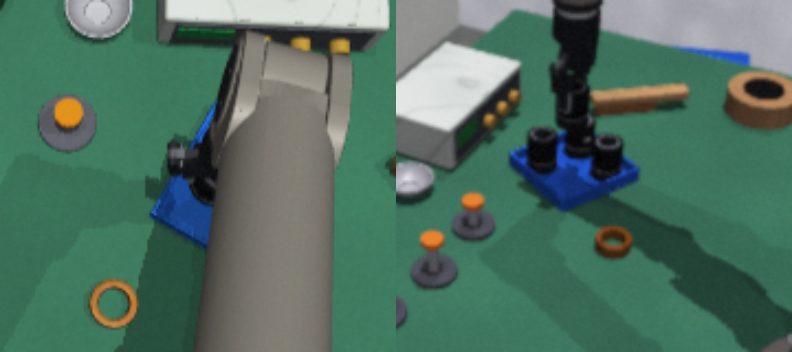

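Three speakers are in the tray and the last hangs over the free corner; the tray corners in the side view are unchanged.

move_arm:
  rows: [0, 0, 4, 0, 0, 0, 8, 0, 0, 0, 11, 0, 0, 0, 13, 0, 0, 0, 13.7, 0, 0, 0, 14, 0, 0, 0, 14.2, 0, 0, 0, 14.3, 0, 0, 0, 14.4, 0, 0, 0, 14.45, 0]

```text
clock: 61.0
tcp_pos: [0.5257, -0.2523, 0.0561]
orientation: [3.141, 0.0, 0.001]
contact_force: [-2.4, -0.1, 4.5]
grip_width: 0.0556
gripper_force: 23.1
```

move_arm:
  rows: [0, 0, 0, 0, 0, 0, 0, 0, 0, 0, 0, 0, 0, 0, 0, 0, 0, 0, -2, 0, 0, 0, -6, 0, 0, 0, -12, 0, 0, 0, -18, 0, 0, -6, -20, 0, 0, -12, -20, 0]
  fingers: 0.85

```text
clock: 62.25
tcp_pos: [0.5266, -0.1314, 0.2596]
orientation: [3.14, -0.003, 0.01]
contact_force: [2.0, 0.6, -1.6]
grip_width: 0.0724
gripper_force: 0.0
```

move_arm:
  rows: [0, -6, 0, 0, 0, -12, 0, 0, 0, -18, 0, 0, 0, -24, 0, 0, 0, -24, 0, 0, 0, -24, 0, 0]

```text
clock: 63.0
tcp_pos: [0.5253, 0.1073, 0.2564]
orientation: [3.141, 0.001, 0.001]
contact_force: [0.4, -1.1, -0.1]
grip_width: 0.0723
gripper_force: 0.0
```

```bash
python3 -c "
from tray import *;tray('t5')"
```

```text
top [[0.66, -0.276], [0.579, -0.424], [0.429, -0.345], [0.505, -0.194]]
side [[0.653, -0.272], [0.425, -0.333], [0.501, -0.163]]
rings [[0.0781, -0.0937, 197.0], [0.4866, -0.3285, 215.0], [0.5264, -0.2542, 213.0], [0.5598, -0.3694, 207.0], [0.6008, -0.2943, 206.0]]
```

View pics/t5.png

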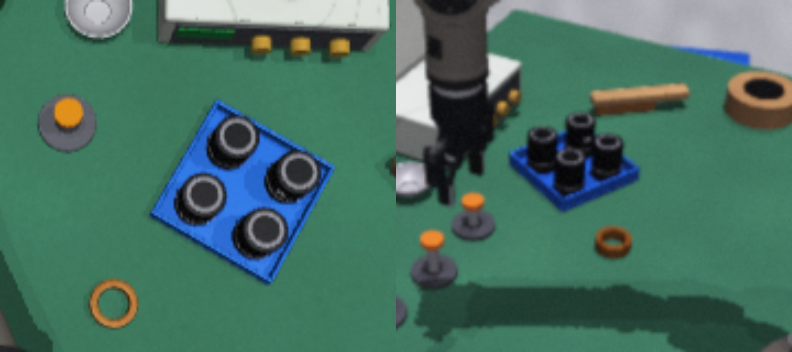

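All four speakers stand upright in a 2 × 2 pattern in the tray (top-view rings at about (237,138), (298,173), (204,195), (265,232)), and the gripper is clear.

```bash
python3 -c "
from bench import r
print(r.hand_in())"
```

```text
the job is handed in; nothing more can be done
None
```

The job is handed in: all four speakers were centred on their own stands, the button was held fully down for over 2 s, and all four now stand upright in the blue tray; the pad force read up to 23.9 N, above your 20 N limit but under the 25 N fail limit, because the gripper did not go lower when set to 10 N.

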